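Tip the clevis tray into the stock bin and park the tray

ROBOT

A 6-joint arm with a two-finger parallel gripper is mounted at the origin on the work surface. World frame = base frame: x ahead of the robot, y to its left, z up, the work surface at z = 0. Lengths are in mm, angles in rad, forces in N, time in s.
With the tool pointing down it reaches from about 325 to 925 mm from the base axis. Payload 3.1 kg.
Tool frame: the origin (TCP) lies between the finger pads; the fingertips stand 19 mm ahead of it and the grasp point (between the pads) is the TCP; z points along the fingers, y is the line along which they close (so a half turn about z gives the same grasp; the last joint's range is limited). The gripper opens to 85 mm and grips with 20 to 120 N. Pads are 22 mm wide; open, the fingers measure 114 mm over their backs; the gripper's body (76 mm by 85 mm) begins 54 mm behind the grasp point. The pads swing forward as they close: fully open they stand 13 mm farther back than shut.
Start: joints at [1.053, 0.217, 1.613, -0, 1.311, -0.112], TCP at [246.704, 574.262, 250.3] pointing down, gripper open.
Joint ranges: [-2.75, 2.75], [-0.78, 2.1], [0.31, 2.55], [-1.13, 4.27], [0.13, 2.63], [-2.58, 2.58]. Speed limits (rad/s): [2.79, 2.79, 3.14, 3.14, 3.14, 3.14].

INTERFACE

Orientations are given as a unit quaternion [x, y, z, w].
In Python, from bench import env, imaging gives the robot as it stands. The module is installed in compiled form; this text tells all that it offers.
- The arm moves only by the tool send_rows, never from a script. Its argument "steps" is a list of rows, each a list of 7 numbers: the shift along the world's x, y, z in units of 1000 mm (1.0 is 1000 mm), then the turn, a rotation vector about the world's x, y, z in units of 0.08 rad (1.0 is 0.08 rad), then the opening, from -1 (shut) to 1 (fully open). In form: [[tx, ty, tz, rx, ry, rz, hand], ...]. A call has 1 to 10 rows; each row shifts and turns the commanded pose from where the row before left it; what a row does not reach is not made up. A row lasts 1/10 s, in which the tool goes at most 50 mm and 8.59 degrees, less where a joint would pass 70% of its speed; a pose out of reach is approached as far as the arm can. A call with a number of a shift or a turn outside -1 to 1 is refused whole. A call with a gripper value outside its range is refused whole. The fingers move at their own pace and stop on an object; the grip force is fixed at half the most. Time passes only in rows, so rows that do not move let the fingers close. It gives the time, the measured TCP pose, the force, the opening and the grip force at its end, in the units of the state.
- env.observe(): the state, without advancing time (a new reading comes with each control period).
- imaging.camera(name): name is "side" or "top" or "wrist"; returns (picture, depth): 384x512x3 uint8, blue, green, red; 384x512 float32, mm along the optical axis (not along the pixel's ray), 0 where there is no reading.
- imaging.get_calibration(name): a dict with "fx", "fy", "cx", "cy" (pixels), "R" (3x3) and "t" (3): a world point X has camera coordinates R X + t. Camera axes: x right, y down, z forward; pixel columns grow to the right and rows downward; lengths in mm; the calibration is good to about 2 mm. The wrist camera is an equidistant fisheye: a pixel r from the principal point sees the ray r / f radians off the axis. A picture is of the moment at which its call begins: read the wrist's pose just before it. get_calibration takes no time and is no camera call; for the wrist camera it gives the pose at the moment of the call.
- env.close_job(): hands the job in; it is judged then, once.
The state is a dict: "time": time; "joint_pos": joint angles; "joint_vel": joint speeds; "tau": joint torques, N m; "eef_pos": TCP position; "tool_rot": TCP orientation; "wrist_force": force on the tool from outside, world axes, zero at the start; "torque": the same for the moment, N m; "gripper_width": opening from 0.0 (shut) to 1.0 (fully open); "gripper_force": force on a finger pad.
Only numpy, scipy, OpenCV 4.12 (cv2) and the standard library are available. Lean on these libraries where they do the work, as an engineer would, in place of code of your own. Each camera call takes 0.05 s, during which the arm holds its last target. There are 200 camera calls.

TASK

Lift the steel tray of four shock-absorber clevis ends by its orange hoop handle, carry it over to the grey stock bin and tip it from just above so that all four slide off its open end into the bin, touching none of them with the gripper and spilling none on the bench. Then set the empty tray down flat, fully home in the bay of its own colour (orange, not blue), either way round, and let go. Leave the bin where it is, and leave the spray can, the oil bottle and the standing damper alone.

Things in the scene. Friction and masses are not known exactly. Their poses are not given: they have to be found in the camera images.
- tray: Steel tray, 170 mm (x) by 120 mm (y), flat on the bench at the start. Floor 4 mm, walls 4 mm thick and 30 mm high on the long sides and the -x end; the +x end is open and the parts slide out there. An orange hoop handle (see tray_grip) stands across it. 350 g empty, about 590 g loaded, balanced within 10 mm of the handle bar. Origin: centre of the underside; z up.
- tray_grip (a point): Centre of the orange handle bar, the place to grip from above: x = -5 mm, 90 mm above the tray's underside. The bar lies along the tray's y between two posts on the long sides: 16 mm thick (x), 22 mm high, 120 mm long, its top 101 mm above the underside; 75 mm clear below it over the floor.
- tray_lip (a point): Middle of the open end of the tray floor (top face, 85 mm ahead of the tray's origin along its +x).
- clevis1: Dark steel clevis end with a bright round eye, 66 mm long (x) by 28 mm by 26 mm high, about 60 g (varies), lying flat and loose on the tray floor, near the closed end, +y side. Smooth: it slides on the tray floor once that is tipped about 14 to 20 degrees and runs off freely at 30 to 40. Origin: centre of its underside as built, 33 mm from either end.
- clevis2: Dark steel clevis end with a bright round eye, 66 mm long (x) by 28 mm by 26 mm high, about 60 g (varies), lying flat and loose on the tray floor, near the closed end, -y side. Smooth: it slides on the tray floor once that is tipped about 14 to 20 degrees and runs off freely at 30 to 40. Origin: centre of its underside as built, 33 mm from either end.
- clevis3: Dark steel clevis end with a bright round eye, 66 mm long (x) by 28 mm by 26 mm high, about 60 g (varies), lying flat and loose on the tray floor, near the open end, +y side, about 10 mm from it. Smooth: it slides on the tray floor once that is tipped about 14 to 20 degrees and runs off freely at 30 to 40. Origin: centre of its underside as built, 33 mm from either end.
- clevis4: Dark steel clevis end with a bright round eye, 66 mm long (x) by 28 mm by 26 mm high, about 60 g (varies), lying flat and loose on the tray floor, near the open end, -y side, about 10 mm from it. Smooth: it slides on the tray floor once that is tipped about 14 to 20 degrees and runs off freely at 30 to 40. Origin: centre of its underside as built, 33 mm from either end.
- bin: Grey open plastic stock bin, 0.9 kg, loose, empty at the start, to the robot's left or right. 180 mm (x) by 220 mm (y) by 90 mm high, walls and floor 4 mm, inside 172 by 212 mm; a rim makes it 194 by 234 mm near the top. White card on its -x face. Origin: centre of its underside; z up.
- bay_orange: Orange bay for the tray: fixed shallow frame 142 mm (x) by 192 mm (y) by 20 mm high, walls and floor 5 mm, on the rack's 6 mm plate beside the blue bay. Inside 132 by 182 mm: the tray fits with its long side along the bay's y, either way round, with 6 mm to spare each side, its underside then 5 mm above the bay's origin. Origin: centre of underside; z up.
- bay_blue: Blue bay beside it, the same size and the same way round: not for this tray. The two change places between starts; it stays empty.
- spray: Bystander: upright spray can, 60 mm diameter, 180 mm high, loose. Origin: centre of its underside.
- oil: Bystander: upright amber oil bottle, 68 mm diameter, 190 mm high, loose. Origin: centre of its underside.
- damper: Bystander: damper standing on end with red spring coils, foot 68 mm diameter, 195 mm high, loose. Origin: centre of its underside.
Not all that is in view belongs to the job. Leave any green look-alike of the clevis2 alone. Of the things that look like the tray, take the one that is farthest to the robot's left at the start.

How it is judged (in metres and radians):
On the way, in this order (a step that is already met when the one before it is completed fails the run):
1. the tray is lifted clear of the bench with all four clevis ends still on it (height (world z) of tray above 0.04 m and x of clevis1 in the frame of tray between -0.085 and 0.085 m and y of clevis1 in the frame of tray between -0.06 and 0.06 m and z of clevis1 in the frame of tray between -0.005 and 0.06 m and x of clevis2 in the frame of tray between -0.085 and 0.085 m and y of clevis2 in the frame of tray between -0.06 and 0.06 m and z of clevis2 in the frame of tray between -0.005 and 0.06 m and x of clevis3 in the frame of tray between -0.085 and 0.085 m and y of clevis3 in the frame of tray between -0.06 and 0.06 m and z of clevis3 in the frame of tray between -0.005 and 0.06 m and x of clevis4 in the frame of tray between -0.085 and 0.085 m and y of clevis4 in the frame of tray between -0.06 and 0.06 m and z of clevis4 in the frame of tray between -0.005 and 0.06 m), for 0.2 s.
2. all four clevis ends lie in the bin, tipped off the tray, which is held clear of its bay (x of clevis1 in the frame of bin between -0.09 and 0.09 m and y of clevis1 in the frame of bin between -0.11 and 0.11 m and z of clevis1 in the frame of bin between -0.005 and 0.085 m and x of clevis2 in the frame of bin between -0.09 and 0.09 m and y of clevis2 in the frame of bin between -0.11 and 0.11 m and z of clevis2 in the frame of bin between -0.005 and 0.085 m and x of clevis3 in the frame of bin between -0.09 and 0.09 m and y of clevis3 in the frame of bin between -0.11 and 0.11 m and z of clevis3 in the frame of bin between -0.005 and 0.085 m and x of clevis4 in the frame of bin between -0.09 and 0.09 m and y of clevis4 in the frame of bin between -0.11 and 0.11 m and z of clevis4 in the frame of bin between -0.005 and 0.085 m and height (world z) of tray above 0.04 m), for 0.2 s.
At the end, for the whole second after the job is handed in: The tray stands at rest in the orange bay: centre within 12 mm of the bay's along each side, underside within 4 mm of the bay floor, tilted less than 3 degrees, long side along the bay's (either way round, within 9 degrees). All four clevis ends lie at rest inside the upright bin, below its rim (x of tray in the frame of bay_orange between -0.012 and 0.012 m and y of tray in the frame of bay_orange between -0.012 and 0.012 m and z of tray in the frame of bay_orange below 0.009 m and angle between tray's own z axis and vertical below 0.05 rad and angle between the x axis of tray and the y axis of bay_orange, either way round below 0.15 rad and linear speed of tray below 0.02 m/s and x of clevis1 in the frame of bin between -0.09 and 0.09 m and y of clevis1 in the frame of bin between -0.11 and 0.11 m and z of clevis1 in the frame of bin between -0.005 and 0.085 m and x of clevis2 in the frame of bin between -0.09 and 0.09 m and y of clevis2 in the frame of bin between -0.11 and 0.11 m and z of clevis2 in the frame of bin between -0.005 and 0.085 m and x of clevis3 in the frame of bin between -0.09 and 0.09 m and y of clevis3 in the frame of bin between -0.11 and 0.11 m and z of clevis3 in the frame of bin between -0.005 and 0.085 m and x of clevis4 in the frame of bin between -0.09 and 0.09 m and y of clevis4 in the frame of bin between -0.11 and 0.11 m and z of clevis4 in the frame of bin between -0.005 and 0.085 m and linear speed of each of clevis1, clevis2, clevis3, clevis4 below 0.03 m/s and angle between bin's own z axis and vertical below 0.1 rad); the robot touches nothing.
It fails at once if the gripper touches a clevis end (contact force between any of clevis1, clevis2, clevis3, clevis4 and the fingers above 0.5 N).
It fails at once if a clevis end falls on the bench ((height (world z) of tray above 0.04 m and height (world z) of clevis1 below 0.03 m and (x of clevis1 in the frame of bin above 0.095 m or x of clevis1 in the frame of bin below -0.095 m or y of clevis1 in the frame of bin above 0.115 m or y of clevis1 in the frame of bin below -0.115 m)) or (height (world z) of tray above 0.04 m and height (world z) of clevis2 below 0.03 m and (x of clevis2 in the frame of bin above 0.095 m or x of clevis2 in the frame of bin below -0.095 m or y of clevis2 in the frame of bin above 0.115 m or y of clevis2 in the frame of bin below -0.115 m)) or (height (world z) of tray above 0.04 m and height (world z) of clevis3 below 0.03 m and (x of clevis3 in the frame of bin above 0.095 m or x of clevis3 in the frame of bin below -0.095 m or y of clevis3 in the frame of bin above 0.115 m or y of clevis3 in the frame of bin below -0.115 m)) or (height (world z) of tray above 0.04 m and height (world z) of clevis4 below 0.03 m and (x of clevis4 in the frame of bin above 0.095 m or x of clevis4 in the frame of bin below -0.095 m or y of clevis4 in the frame of bin above 0.115 m or y of clevis4 in the frame of bin below -0.115 m))).
It fails at once if a clevis end is flung or dropped from high up (faster than 2.2 m/s, a fall of 250 mm) (linear speed of any of clevis1, clevis2, clevis3, clevis4 above 2.2 m/s).
It fails at once if the bin is pushed more than 30 mm (distance of bin from where it was at the start of the episode above 0.03 m).
It fails at once if the spray can, oil bottle or damper is pushed more than 20 mm or tipped (distance of any of spray, oil, damper from where it was at the start of the episode above 0.02 m or angle between any of spray, oil, damper's own z axis and vertical above 0.3 rad).
It also fails if it takes over 58 s, if anything falls off the work surface, if the arm or the gripper's body presses on something with over 40 N, if the wrist force passes 120 N, or if a joint passes its speed limit or range.

## Working session

There is one attempt and no reset: what is moved stays moved. The work goes in short steps, Python scripts to look and compute and a tool call to move; the robot and the scene stay as the last step left them, time stands still between calls to the robot, and variables do not carry over. Pictures are saved under pics/ and viewed, at most 10 in all, crops included, and the job is handed in when it is done.

Besides the shell and the picture viewer there is one more tool, called after ">>>" as name([rows], argument=value, ...), one row to a line, values as JSON. send_rows: Moves the arm, as the interface text tells. Shifts and turns lie within -1 to 1; 1 stands for 1000 mm of shift or 0.08 rad of turn. Its arguments: {"type":"object","properties":{"steps":{"type":"array"}},"required":["steps"]}

```bash
mkdir -p pics
cat > h.py <<'E'
import numpy as np, cv2
from bench import env, imaging
def grab(n):
    c=imaging.get_calibration(n); p,d=imaging.camera(n); return p,d,c
def pts(d,c):
    v,u=np.mgrid[:d.shape[0],:d.shape[1]]
    P=np.stack([(u-c['cx'])/c['fx']*d,(v-c['cy'])/c['fy']*d,d],-1)
    return (P-np.array(c['t']))@np.array(c['R'])   # R^T (Xc-t)
def ray(c,u,v,z):
    R=np.array(c['R']);t=np.array(c['t']);o=-R.T@t
    r=R.T@np.array([(u-c['cx'])/c['fx'],(v-c['cy'])/c['fy'],1]); return o+r*(z-o[2])/r[2]
E
python3 - <<'E'
from h import *
for n in ('top','side'):
    p,d,c=grab(n); np.savez(n+'.npz',p=p,d=d,**{k:np.array(v) for k,v in c.items()})
    cv2.imwrite(f'pics/{n}0.png',cv2.resize(p,(800,600)))
    print(n,c,(d>0).mean())
print(env.observe())
E
```

```text
top {'fx': 457.3057239171716, 'fy': 457.3057239171716, 'cx': 260.4275613494571, 'cy': 194.2792885801877, 'R': array([[-0.00933763, -0.99994864, -0.00394065],
       [-0.99590455,  0.00965412, -0.08989398],
       [ 0.08992741,  0.00308511, -0.99594354]]), 't': array([ -51.41464291,  528.72726934, 1347.58274356])} 0.996337890625
side {'fx': 475.60670128725013, 'fy': 475.60670128725013, 'cx': 249.57405330875127, 'cy': 198.96389867834554, 'R': array([[-0.99184012, -0.1257913 ,  0.02072971],
       [-0.09659486,  0.63537675, -0.76613694],
       [ 0.08320219, -0.76188774, -0.64234295]]), 't': array([ 529.7542116 ,  142.86810525, 1288.6126756 ])} 0.995758056640625
{'time': 0.1, 'joint_pos': array([ 1.05280403e+00,  2.17717344e-01,  1.61477374e+00, -1.01763352e-05,
        1.31132650e+00, -1.12169615e-01]), 'joint_vel': array([-1.22719135e-03, -2.32743559e-03, -2.94541594e-03,  1.59090041e-03,
       -2.72181420e-04, -3.81568304e-05]), 'tau': array([-1.29232729e-03, -3.98080337e+01, -3.04969203e+01, -2.26778734e-04,
        4.28647909e-03, -5.42844148e-06]), 'eef_pos': array([246.35048268, 573.63981022, 249.07482102]), 'tool_rot': array([ 2.01520386e-01,  9.79483689e-01, -1.05922512e-03, -3.40071827e-04]), 'wrist_force': array([ 0.50498452,  0.01263974, -0.53361014]), 'torque': array([ 0.06061214, -0.03370563,  0.00726519]), 'gripper_force': 0.0, 'gripper_width': 1.0011848706226092}
```

View pics/top0.png

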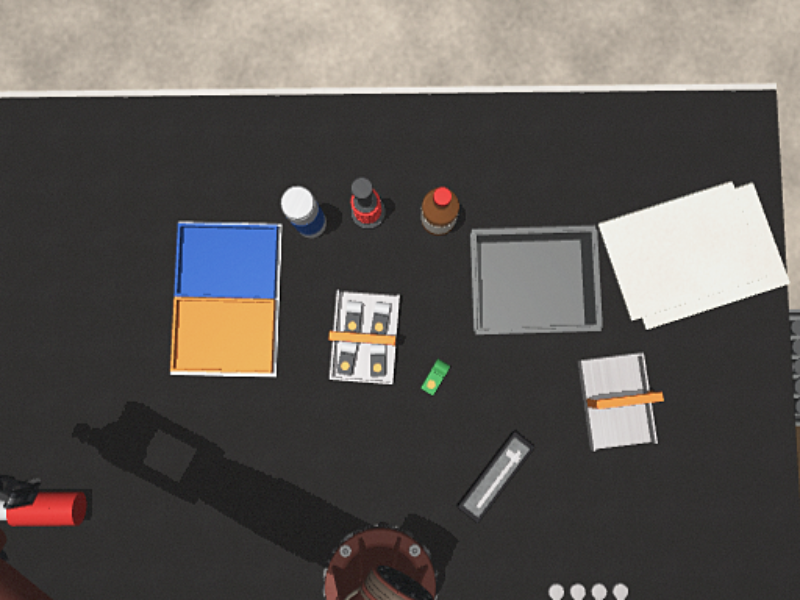

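View pics/side0.png

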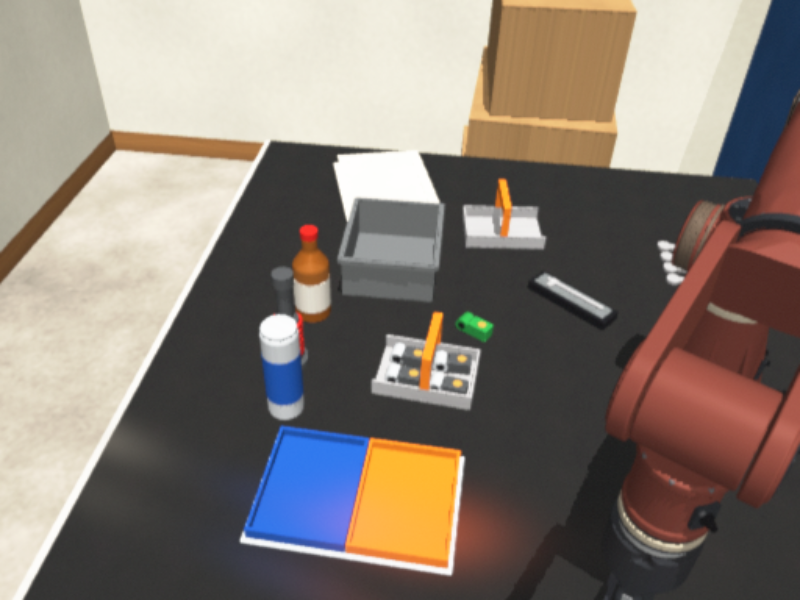

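Top view: the loaded tray is at (365,338) and is the farthest left. The empty look-alike tray is at (620,400) and the green clevis at (435,377). The bin is at (537,280), the blue bay at (228,260) with the orange bay below it at (225,337), and spray, damper and oil are at (300,210), (367,205) and (440,210). Candidates for the tray are (365,338) and (620,400); I choose (365,338). Next I measure, and check the choice in a close crop.

Run:
```python
from h import *
L={}
for n in ('top','side'):
    z=np.load(n+'.npz'); c={k:z[k] for k in ('fx','fy','cx','cy','R','t')}; L[n]=(z['p'],z['d'],c,pts(z['d'],c))
    p=z['p']; hsv=cv2.cvtColor(p,cv2.COLOR_BGR2HSV); P=L[n][3]; b=p.astype(int)
    for nm,lo,hi in (('orange',(8,150,120),(25,255,255)),('blue',(105,150,80),(125,255,255)),('green',(50,120,60),(80,255,255))):
        m=cv2.inRange(hsv,lo,hi); k,lab,st,ce=cv2.connectedComponentsWithStats(m)
        for i in range(1,k):
            if st[i,4]<60: continue
            q=P[lab==i]; (cx,cy),wh,a=cv2.minAreaRect(q[:,:2].astype(np.float32))
            print(n,nm,ce[i].round(),st[i,4],'ctr',np.round((cx,cy)),'wh',np.round(wh),round(a,1),'z5/50/95',np.percentile(q[:,2],[5,50,95]).round())
# heights regions from top depth
P=L['top'][3]
h=P[...,2]
print('side cam'); 
def reg(nm,n,u0,u1,v0,v1,zlo,zhi):
    q=L[n][3][v0:v1,u0:u1].reshape(-1,3); q=q[(q[:,2]>zlo)&(q[:,2]<zhi)]
    r=cv2.minAreaRect(q[:,:2].astype(np.float32)); print(nm,n,len(q),np.round(r[0]),np.round(r[1]),round(r[2],1),np.percentile(q[:,2],[5,50,95]).round(),q.min(0).round(),q.max(0).round())
reg('binrim','top',295,392,138,220,80,97)
reg('binfloor','top',295,392,138,220,0,12)
reg('binrim','side',210,290,120,195,80,97)
reg('traywall','top',205,262,180,250,22,34)
reg('bar','top',205,262,205,228,92,110)
reg('oil','top',262,300,115,155,30,250)
reg('damp','top',220,250,108,150,30,250)
reg('spray','top',175,212,112,155,30,250)
a=L['top'][0][175:255,200:265]; s=L['side'][0][205:265,230:315]
a=cv2.resize(a,None,fx=6,fy=6); s=cv2.resize(s,None,fx=4.6,fy=4.6)
o=np.zeros((480,800,3),np.uint8); o[:a.shape[0],:a.shape[1]]=a; o[:s.shape[0],400:400+s.shape[1]]=s[:, :400]
cv2.imwrite('pics/crop.png',o)
```

```text
top orange [279. 135.] 205 ctr [ 690. -113.] wh [61. 44.] 53.6 z5/50/95 [121. 131. 146.]
top orange [142. 214.] 2968 ctr [471. 170.] wh [466. 141.] 88.3 z5/50/95 [ 7. 12. 27.]
top orange [231. 216.] 227 ctr [455.  12.] wh [170.  45.] 70.0 z5/50/95 [ 95. 101. 105.]
top orange [403. 256.] 240 ctr [ 363. -285.] wh [456.  36.] 84.0 z5/50/95 [ 94. 100. 105.]
top blue [145. 167.] 2886 ctr [570. 155.] wh [512. 183.] 72.1 z5/50/95 [ 7. 12. 27.]
top green [279. 240.] 177 ctr [ 389. -109.] wh [28. 66.] 58.7 z5/50/95 [18. 25. 30.]
side orange [118.  93.] 852 ctr [ 992. -681.] wh [ 604. 3410.] 28.9 z5/50/95 [-736. -699. -664.]
side orange [322. 130.] 233 ctr [ 340. -539.] wh [310.  37.] 85.8 z5/50/95 [  2.  89. 103.]
side orange [198. 169.] 454 ctr [569. 419.] wh [  63. 1112.] 13.8 z5/50/95 [ 98. 126. 163.]
side orange [199. 202.] 61 ctr [700. -90.] wh [51. 18.] 3.5 z5/50/95 [ 5. 14. 20.]
side orange [275. 222.] 367 ctr [461. 401.] wh [  39. 1113.] 0.9 z5/50/95 [ 22.  98. 103.]
side orange [259. 321.] 4682 ctr [486. 566.] wh [778. 143.] 87.4 z5/50/95 [ 8. 12. 26.]
side blue [506.  21.] 197 ctr [
[... 490 characters left out ...]
67. -412.   80.] [ 663. -174.   97.]
binfloor top 4659 [ 577. -310.] [297. 250.] 89.4 [0. 4. 9.] [ 451. -460.    0.] [ 704. -160.   12.]
binrim side 820 [ 569. -264.] [200. 302.] 1.2 [82. 89. 93.] [ 468. -417.   80.] [ 667. -111.   95.]
traywall top 933 [465.  26.] [120. 168.] 85.1 [24. 29. 33.] [377. -40.  22.] [554.  92.  34.]
bar top 242 [461.  26.] [119.  16.] 85.0 [ 97. 101. 105.] [449. -32.  93.] [473.  86. 107.]
oil top 571 [ 695. -118.] [67. 65.] 74.0 [ 51. 129. 192.] [ 663. -152.   31.] [730. -85. 197.]
damp top 423 [707.  18.] [45. 52.] 4.2 [ 49. 105. 198.] [684.  -8.  31.] [731.  44. 201.]
spray top 610 [689. 151.] [ 57. 100.] 2.6 [ 53. 176. 183.] [658. 100.  30.] [718. 200. 187.]
```

View pics/crop.png

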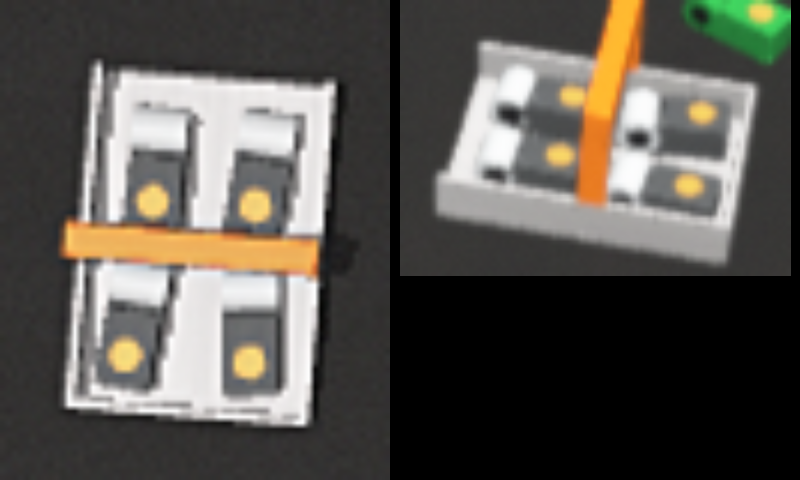

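The crop shows the loaded orange-hoop tray. Its near edge has a wall (crop row ~410) and its far edge (+x, row ~75) is open, with the clevis eyes pointing to it. Refining the bar and bay from both views.

Run:
```python
from h import *
for n in ('top','side'):
    z=np.load(n+'.npz'); c={k:z[k] for k in ('fx','fy','cx','cy','R','t')}; p=z['p'];P=pts(z['d'],c)
    hsv=cv2.cvtColor(p,cv2.COLOR_BGR2HSV)
    o=cv2.inRange(hsv,(8,150,120),(25,255,255))>0; bl=cv2.inRange(hsv,(105,150,80),(125,255,255))>0
    X,Y,Z=P[...,0],P[...,1],P[...,2]
    def r(nm,m):
        q=P[m]; a=cv2.minAreaRect(q[:,:2].astype(np.float32)); print(n,nm,len(q),np.round(a[0],1),np.round(a[1],1),round(a[2],1),'z',np.percentile(q[:,2],[10,50,90]).round(1))
    near=(abs(X-460)<60)&(abs(Y-26)<90)
    r('bar',o&near&(Z>94)&(Z<110))
    by=(Y>180)&(Y<520)&(X>330)&(X<720)
    r('or rim',o&by&(Z>20)&(Z<32)); r('or floor',o&by&(Z>5)&(Z<16)); r('blue rim',bl&by&(Z>20)&(Z<32)); r('blue floor',bl&by&(Z>5)&(Z<16))
    r('both',(o|bl)&by&(Z>5)&(Z<32))
    # ray cast: orange floor blob corners onto z=11
    m=(o&by&(Z>5)&(Z<32)).astype(np.uint8); cs,_=cv2.findContours(m,0,2); k=max(cs,key=cv2.contourArea)
    q=np.array([ray(c,u,v,26)[:2] for u,v in k[:,0]],np.float32); print('ray rim',cv2.minAreaRect(q))
    m=(o&near&(Z>94)).astype(np.uint8); cs,_=cv2.findContours(m,0,2); k=max(cs,key=cv2.contourArea)
    q=np.array([ray(c,u,v,101)[:2] for u,v in k[:,0]],np.float32); print('ray bar',cv2.minAreaRect(q))
```

```text
top bar 217 [461.   26.2] [118.7  15.1] 85.2 z [ 97.8 101.  104.1]
top or rim 318 [473.4 298.3] [194.3 138.8] 88.1 z [21.7 25.9 29.2]
top or floor 2461 [475.4 298.7] [182.8 139.3] 88.2 z [ 7.7 11.  14.3]
top blue rim 353 [615.7 293.3] [193.7 140.5] 88.3 z [22.4 26.1 29.3]
top blue floor 2336 [617.  295.4] [180.7 131.6] 88.7 z [ 7.7 11.2 14.4]
top both 5739 [545. 296.] [194.3 282.1] 88.1 z [ 8.  11.8 22.7]
ray rim ((473.734619140625, 297.49859619140625), (192.93580627441406, 139.5594024658203), 88.1426010131836)
ray bar ((460.9842529296875, 26.34804916381836), (118.89982604980469, 14.88801383972168), 85.17350006103516)
side bar 200 [462.2  28. ] [122.4  16.2] 85.0 z [ 98.4 100.6 102.9]
side or rim 676 [473.9 298.9] [197.  141.1] 87.9 z [22.1 25.5 27.8]
side or floor 3793 [473.  299.7] [192.1 137. ] 88.0 z [ 9.  11.1 13.4]
side blue rim 657 [618.1 294. ] [195.9 142.3] 88.0 z [22.2 25.7 28.2]
side blue floor 3323 [619.6 295.9] [192.6 131.2] 88.3 z [ 9.2 11.4 13.7]
side both 8767 [546.3 296.2] [197.  286.1] 87.9 z [ 9.3 11.8 24.7]
ray rim ((474.0627746582031, 303.6356506347656), (203.74085998535156, 141.1419219970703), 87.89189910888672)
ray bar ((462.06024169921875, 30.54357147216797), (125.64171600341797, 16.712177276611328), 85.21641540527344)
```

>>> send_rows([
  [0.0134, -0.034, 0, 0, 0, -1, 1],
  [0.0134, -0.034, 0, 0, 0, -1, 1],
  [0.0134, -0.034, 0, 0, 0, -1, 1],
  [0.0134, -0.034, 0, 0, 0, -1, 1],
  [0.0134, -0.034, 0, 0, 0, -1, 1],
  [0.0134, -0.034, 0, 0, 0, -1, 1],
  [0.0134, -0.034, 0, 0, 0, -1, 1],
  [0.0134, -0.034, 0, 0, 0, -1, 1],
  [0.0134, -0.034, 0, 0, 0, -1, 1],
  [0.0134, -0.034, 0, 0, 0, -1, 1],
])

```text
time: 1.1
eef_pos: [380.6, 232.7, 249.9]
tool_rot: [0.568, 0.823, -0.0, -0.0]
wrist_force: [0.7, -0.5, 0.4]
gripper_width: 1.0
gripper_force: 0.0
```

>>> send_rows([
  [0.0134, -0.034, 0, 0, 0, -0.93, 1],
  [0.0134, -0.034, 0, 0, 0, -0.93, 1],
  [0.0134, -0.034, 0, 0, 0, -0.93, 1],
  [0.0134, -0.034, 0, 0, 0, -0.93, 1],
  [0.0134, -0.034, 0, 0, 0, -0.93, 1],
  [0.0134, -0.034, 0, 0, 0, -0.93, 1],
  [0, 0, 0, 0, 0, 0, 1],
  [0, 0, 0, 0, 0, 0, 1],
])

```text
time: 1.9
eef_pos: [460.8, 29.8, 249.8]
tool_rot: [0.736, 0.677, -0.0, -0.001]
wrist_force: [-0.1, -0.2, 1.2]
gripper_width: 1.0
gripper_force: 0.0
```

>>> send_rows([
  [0.0003, -0.0029, -0.02, 0, 0, 0, 1],
  [0, 0, -0.03, 0, 0, 0, 1],
  [0, 0, -0.03, 0, 0, 0, 1],
  [0, 0, -0.025, 0, 0, 0, 1],
  [0, 0, -0.02, 0, 0, 0, 1],
  [0, 0, -0.015, 0, 0, 0, 1],
  [0, 0, -0.01, 0, 0, 0, 1],
  [0, 0, -0.01, 0, 0, 0, 1],
  [0, 0, 0, 0, 0, 0, 1],
  [0, 0, 0, 0, 0, 0, 1],
])

```text
time: 2.9
eef_pos: [461.6, 27.6, 90.6]
tool_rot: [0.735, 0.678, 0.0, 0.0]
wrist_force: [-0.0, -0.3, -0.2]
gripper_width: 1.003
gripper_force: 0.0
```

Run:
```python
from h import *
p,d,c=grab('wrist'); s,_,_=grab('side')
o=np.zeros((384,800,3),np.uint8); o[:,:512]=p; o[:270,512:]=cv2.resize(s[170:280,210:327],(288,270)); cv2.imwrite('pics/grasp.png',o)
print(env.observe()['eef_pos'])
```

```text
[462.23109508  27.3728959   91.19225733]
```

View pics/grasp.png

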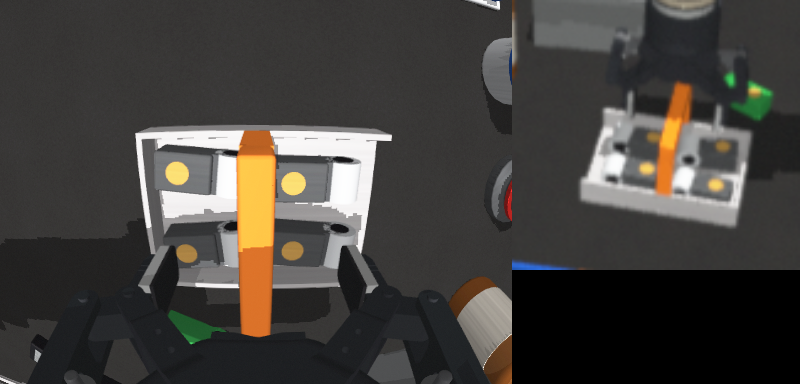

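The wrist view shows the bar (256,230) centred between the two open fingers (155,275) and (358,275), with the open end to the right (+x) and no finger near a part. I close and then lift.

>>> send_rows([
  [0, 0, 0, 0, 0, 0, -1],
  [0, 0, 0, 0, 0, 0, -1],
  [0, 0, 0, 0, 0, 0, -1],
  [0, 0, 0, 0, 0, 0, -1],
  [0, 0, 0, 0, 0, 0, -1],
  [0, 0, 0, 0, 0, 0, -1],
  [0, 0, 0, 0, 0, 0, -1],
  [0, 0, 0, 0, 0, 0, -1],
  [0, 0, 0, 0, 0, 0, -1],
  [0, 0, 0, 0, 0, 0, -1],
])

```text
time: 4.0
eef_pos: [461.6, 27.3, 90.5]
tool_rot: [0.735, 0.678, 0.0, 0.0]
wrist_force: [-1.0, -0.9, 3.6]
gripper_width: 0.174
gripper_force: 60.6
```

>>> send_rows([
  [0, 0, 0.005, 0, 0, 0, -1],
  [0, 0, 0.01, 0, 0, 0, -1],
  [0, 0, 0.015, 0, 0, 0, -1],
  [0, 0, 0.02, 0, 0, 0, -1],
  [0, 0, 0.02, 0, 0, 0, -1],
  [0, 0, 0.02, 0, 0, 0, -1],
  [0, 0, 0.015, 0, 0, 0, -1],
  [0, 0, 0.01, 0, 0, 0, -1],
  [0, 0, 0.005, 0, 0, 0, -1],
  [0, 0, 0, 0, 0, 0, -1],
])

```text
time: 5.0
eef_pos: [461.4, 27.4, 210.5]
tool_rot: [0.735, 0.678, 0.0, 0.0]
wrist_force: [-0.1, -0.8, -6.2]
gripper_width: 0.177
gripper_force: 59.4
```

>>> send_rows([
  [-0.001, -0.006, 0.002, 0, 0, 0, -1],
  [-0.002, -0.014, 0.002, 0, 0, 0.1, -1],
  [-0.003, -0.022, 0.002, 0, 0, 0.12, -1],
  [-0.004, -0.028, 0.002, 0, 0, 0.14, -1],
  [-0.004, -0.03, 0.002, 0, 0, 0.14, -1],
  [-0.004, -0.03, 0.002, 0, 0, 0.14, -1],
  [-0.004, -0.03, 0.002, 0, 0, 0.14, -1],
  [-0.004, -0.03, 0.002, 0, 0, 0.14, -1],
  [-0.004, -0.03, 0, 0, 0, 0.14, -1],
  [-0.004, -0.03, 0, 0, 0, 0.14, -1],
])

```text
time: 6.0
eef_pos: [426.2, -223.8, 225.2]
tool_rot: [0.702, 0.712, -0.0, -0.001]
wrist_force: [0.9, 0.6, -6.0]
gripper_width: 0.175
gripper_force: 59.3
```

>>> send_rows([
  [-0.004, -0.028, 0, 0, 0, 0.14, -1],
  [-0.002, -0.022, 0, 0, 0, 0, -1],
  [-0.001, -0.014, 0, 0, 0, 0, -1],
  [0, -0.008, 0, 0, 0, 0, -1],
  [0, 0, 0, 0, 0, 0, -1],
  [0, 0, 0, 0, 0, 0, -1],
])

```text
time: 6.6
eef_pos: [420.3, -293.7, 225.8]
tool_rot: [0.698, 0.716, 0.0, -0.001]
wrist_force: [0.4, -0.1, -5.5]
gripper_width: 0.176
gripper_force: 59.3
```

Run:
```python
from h import *
p,d,c=grab('wrist'); s,_,_=grab('side')
o=np.zeros((384,800,3),np.uint8); o[:,:512]=p; o[:288,512:]=cv2.resize(s[80:220,190:330],(288,288)); cv2.imwrite('pics/bin.png',o)
e=env.observe(); print(e['eef_pos'],e['joint_pos'])
```

```text
[ 420.43775671 -293.50002352  226.00746257] [-7.46636812e-01 -2.88740572e-04  1.89830365e+00  4.73684447e-04
  1.24467497e+00 -7.73683736e-01]
```

View pics/bin.png

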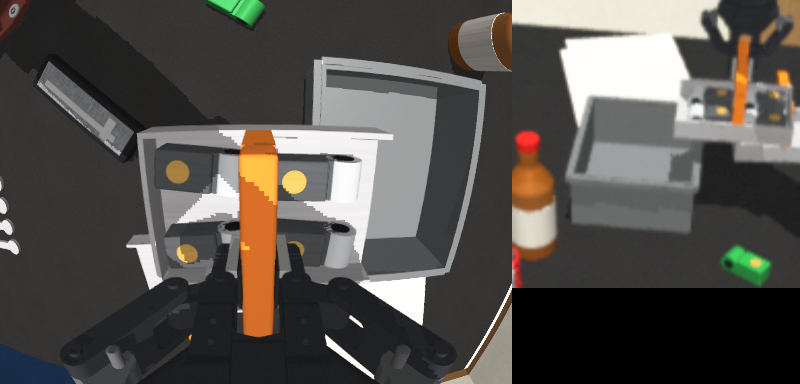

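>>> send_rows([
  [0.004, 0, -0.0006, -0.012, 0.52, 0, -1],
  [0.004, 0, -0.0006, -0.012, 0.52, 0, -1],
  [0.004, 0, -0.0006, -0.012, 0.52, 0, -1],
  [0.004, 0, -0.0006, -0.012, 0.52, 0, -1],
  [0.004, 0, -0.0006, -0.012, 0.52, 0, -1],
  [0.003, 0, 0.0006, -0.008, 0.35, 0, -1],
  [0.003, 0, 0.0006, -0.008, 0.35, 0, -1],
  [0.003, 0, 0.0006, -0.008, 0.35, 0, -1],
  [0.003, 0, 0.0006, -0.008, 0.35, 0, -1],
  [0.003, 0, 0.0006, -0.008, 0.35, 0, -1],
])

```text
time: 7.7
eef_pos: [455.7, -294.7, 226.4]
tool_rot: [0.687, 0.705, -0.124, -0.122]
wrist_force: [-0.0, 0.1, -6.0]
gripper_width: 0.172
gripper_force: 59.4
```

>>> send_rows([
  [0.0025, 0, 0.0007, -0.007, 0.27, 0, -1],
  [0.0025, 0, 0.0007, -0.007, 0.27, 0, -1],
  [0.0025, 0, 0.0007, -0.007, 0.27, 0, -1],
  [0.0025, 0, 0.0007, -0.007, 0.27, 0, -1],
  [0.0025, 0, 0.0007, -0.007, 0.27, 0, -1],
  [0.0025, 0, 0.0007, -0.007, 0.27, 0, -1],
  [0.0025, 0, 0.0007, -0.007, 0.27, 0, -1],
  [0.0025, 0, 0.0007, -0.007, 0.27, 0, -1],
  [0, 0, 0, 0, 0, 0, -1],
  [0, 0, 0, 0, 0, 0, -1],
])

```text
time: 8.7
eef_pos: [475.5, -294.6, 231.7]
tool_rot: [0.674, 0.692, -0.184, -0.18]
wrist_force: [-0.1, 0.2, -3.1]
gripper_width: 0.175
gripper_force: 59.8
```

>>> send_rows([
  [0.0021, 0, 0.0005, -0.006, 0.22, 0, -1],
  [0.0021, 0, 0.0005, -0.006, 0.22, 0, -1],
  [0.0021, 0, 0.0005, -0.006, 0.22, 0, -1],
  [0.0021, 0, 0.0005, -0.006, 0.22, 0, -1],
  [0.0021, 0, 0.0005, -0.006, 0.22, 0, -1],
  [0.0021, 0, 0.0005, -0.006, 0.22, 0, -1],
  [0.0021, 0, 0.0005, -0.006, 0.22, 0, -1],
  [0.0021, 0, 0.0005, -0.006, 0.22, 0, -1],
  [0, 0, 0, 0, 0, 0, -1],
  [0, 0, 0, 0, 0, 0, -1],
])

```text
time: 9.7
eef_pos: [492.3, -294.6, 235.7]
tool_rot: [0.66, 0.677, -0.233, -0.227]
wrist_force: [-0.3, 0.2, -3.9]
gripper_width: 0.176
gripper_force: 59.8
```

Run:
```python
from h import *
p,d,c=grab('wrist'); s,_,_=grab('side')
o=np.zeros((384,800,3),np.uint8); o[:,:512]=p; o[:288,512:]=cv2.resize(s[80:220,190:330],(288,288)); cv2.imwrite('pics/tip.png',o)
e=env.observe(); print(e['eef_pos'],e['joint_pos'],e['wrist_force'])
```

```text
[ 492.10943122 -294.66646311  235.95849099] [-0.50662305  0.49165958  1.39946524 -0.32770805  1.82817897 -0.52122575] [-0.31642607  0.66923157 -3.6463547 ]
```

View pics/tip.png

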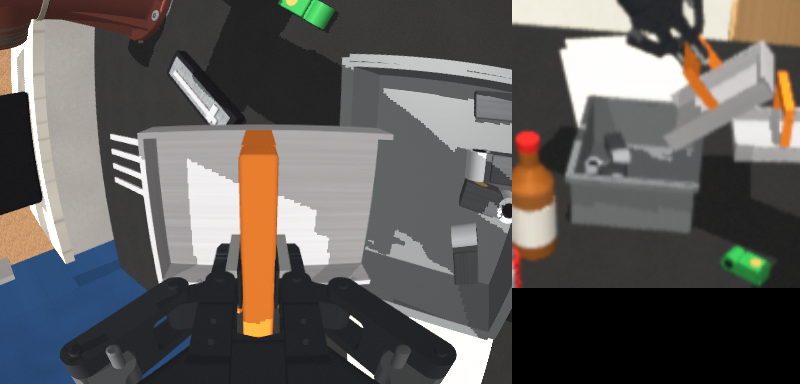

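The tray is empty, the wrist force has fallen to about 3.6 N, and the parts lie in the bin at (490,105), (480,190) and (465,250). I raise the tray and level it.

>>> send_rows([
  [0, 0, 0.02, 0, 0, 0, -1],
  [0, 0, 0.03, 0, 0, 0, -1],
  [0, 0, 0.03, 0.02, -0.82, 0, -1],
  [0, 0, 0.01, 0.02, -0.85, 0, -1],
  [0, 0, 0, 0.024, -0.95, 0, -1],
  [0, 0, 0, 0.024, -0.95, 0, -1],
  [0, 0, 0, 0.024, -0.95, 0, -1],
  [0, 0, 0, 0.024, -0.95, 0, -1],
  [0, 0, 0, 0.024, -0.95, 0, -1],
  [0, 0, 0, 0.024, -0.95, 0, -1],
])

```text
time: 10.8
eef_pos: [491.4, -294.6, 328.2]
tool_rot: [0.697, 0.716, -0.025, -0.024]
wrist_force: [0.3, 0.1, -3.3]
gripper_width: 0.18
gripper_force: 59.7
```

>>> send_rows([
  [0, 0.01, 0, 0.02, -0.9, 0, -1],
  [-0.001, 0.02, 0, 0, 0, 0.94, -1],
  [-0.001, 0.03, 0, 0, 0, 0.94, -1],
  [-0.001, 0.03, 0, 0, 0, 0.94, -1],
  [-0.001, 0.03, 0, 0, 0, 0.94, -1],
  [-0.001, 0.03, 0, 0, 0, 0.94, -1],
  [-0.001, 0.03, 0, 0, 0, 0.94, -1],
  [-0.001, 0.03, 0, 0, 0, 0.94, -1],
  [-0.001, 0.03, 0, 0, 0, 0.94, -1],
  [-0.001, 0.03, 0, 0, 0, 0.94, -1],
])

```text
time: 11.8
eef_pos: [481.9, -23.8, 327.7]
tool_rot: [0.419, 0.908, -0.001, -0.0]
wrist_force: [1.2, 0.2, -3.1]
gripper_width: 0.175
gripper_force: 59.7
```

>>> send_rows([
  [-0.001, 0.03, -0.005, 0, 0, 0.94, -1],
  [-0.001, 0.03, -0.01, 0, 0, 0.94, -1],
  [-0.001, 0.03, -0.01, 0, 0, 0.94, -1],
  [-0.001, 0.03, -0.01, 0, 0, 0.94, -1],
  [-0.001, 0.03, -0.01, 0, 0, 0.94, -1],
  [-0.001, 0.03, -0.01, 0, 0, 0.94, -1],
  [-0.001, 0.03, -0.01, 0, 0, 0.94, -1],
  [-0.001, 0.03, -0.01, 0, 0, 0.94, -1],
  [-0.001, 0.03, -0.01, 0, 0, 0.94, -1],
  [0, 0.03, -0.01, 0, 0, 0.94, -1],
])

```text
time: 12.8
eef_pos: [473.6, 275.8, 232.4]
tool_rot: [0.056, 0.998, -0.001, 0.0]
wrist_force: [0.7, -0.5, -2.0]
gripper_width: 0.176
gripper_force: 59.7
```

>>> send_rows([
  [0.0005, 0.01, 0, 0, 0, 0.9, -1],
  [0, 0.0035, 0, 0, 0, 0, -1],
  [0, 0, 0, 0, 0, 0, -1],
  [0, 0, 0, 0, 0, 0, -1],
])

```text
time: 13.2
eef_pos: [474.9, 288.0, 231.9]
tool_rot: [0.023, 1.0, -0.0, 0.0]
wrist_force: [-0.3, -0.8, -3.6]
gripper_width: 0.18
gripper_force: 59.8
```

```bash
cat > chk.py <<'E'
from h import *
e=env.observe(); q=e['tool_rot']; print('tcp',e['eef_pos'],'yaw',np.degrees(2*np.arctan2(q[1],q[0]))-90, q)
for n in ('top','side'):
    p,d,c=grab(n); P=pts(d,c); hsv=cv2.cvtColor(p,cv2.COLOR_BGR2HSV); X,Y,Z=np.moveaxis(P,-1,0); g=e['eef_pos']
    near=(abs(X-474)<100)&(abs(Y-294)<130)
    w=(hsv[...,1]<60)&(hsv[...,2]>110)&near&(abs(Z-(g[2]-90+26))<14)
    q=P[w]; r=cv2.minAreaRect(q[:,:2].astype(np.float32)); print(n,'tray',len(q),r,np.percentile(q[:,2],[5,50,95]))
    o=(cv2.inRange(hsv,(8,150,120),(25,255,255))>0)&near&(abs(Z-g[2])<18)
    if o.sum()>20: q=P[o]; print(' bar',len(q),cv2.minAreaRect(q[:,:2].astype(np.float32)),np.percentile(q[:,2],[5,50,95]))
    cv2.imwrite(f'pics/c_{n}_{e["time"]:.1f}.png',p)
E
python3 chk.py
```

```text
tcp [474.90662972 288.04043189 231.92880201] yaw 87.38236682776505 [ 2.28411692e-02  9.99738977e-01 -3.53169582e-04  3.66942093e-04]
top tray 156 ((476.0841369628906, 291.30828857421875), (168.13404846191406, 119.58982849121094), 87.05363464355469) [163.84947706 171.12834752 175.2469311 ]
 bar 99 ((475.3432312011719, 287.2450866699219), (16.083072662353516, 115.78950500488281), 87.33396911621094) [238.76046751 242.45366881 246.03217544]
side tray 253 ((477.63787841796875, 293.1944580078125), (174.02197265625, 120.13748931884766), 87.33111572265625) [156.10796358 170.20477578 173.06288515]
 bar 529 ((477.0783386230469, 288.27557373046875), (20.181631088256836, 119.74279022216797), 87.43292236328125) [222.29926808 237.68319003 243.39404038]
```

>>> send_rows([
  [-0.001, 0.006, 0, 0, 0, 0.17, -1],
  [0, 0, -0.02, 0, 0, 0, -1],
  [0, 0, -0.025, 0, 0, 0, -1],
  [0, 0, -0.025, 0, 0, 0, -1],
  [0, 0, -0.02, 0, 0, 0, -1],
  [0, 0, -0.01, 0, 0, 0, -1],
  [0, 0, 0, 0, 0, 0, -1],
  [0, 0, 0, 0, 0, 0, -1],
])

```text
time: 14.1
eef_pos: [474.4, 295.1, 131.7]
tool_rot: [0.015, 1.0, 0.0, 0.001]
wrist_force: [-0.1, -0.6, -2.7]
gripper_width: 0.175
gripper_force: 59.7
```

```bash
python3 chk.py; python3 -c "
import cv2,glob
a=cv2.imread(sorted(glob.glob('pics/c_top_*'),key=lambda s:float(s[:-4].split('_')[-1]))[-1])[130:260,90:200];b=cv2.imread(sorted(glob.glob('pics/c_side_*'),key=lambda s:float(s[:-4].split('_')[-1]))[-1])[230:375,140:310]
cv2.imwrite('pics/bay.png',cv2.hconcat([cv2.resize(a,(390,460)),cv2.resize(b,(410,460))]))"
```

```text
tcp [474.36944071 295.14840423 131.73957393] yaw 88.23479439349049 [1.54037126e-02 9.99881152e-01 2.82422594e-04 5.72115227e-04]
top tray 137 ((475.3521728515625, 298.74139404296875), (169.8218536376953, 119.17121887207031), 88.71597290039062) [65.5362096 71.0389515 75.8368169]
 bar 71 ((483.62164306640625, 293.51348876953125), (14.484442710876465, 98.58524322509766), 87.66448974609375) [138.65235994 142.10396287 146.85506043]
side tray 309 ((477.7138671875, 300.50518798828125), (173.83848571777344, 120.12626647949219), 87.96048736572266) [58.10655434 70.54391768 74.20261474]
 bar 463 ((477.2093811035156, 296.3684997558594), (18.539222717285156, 119.81846618652344), 87.84556579589844) [123.4020943  139.75501621 144.48421535]
```

View pics/bay.png

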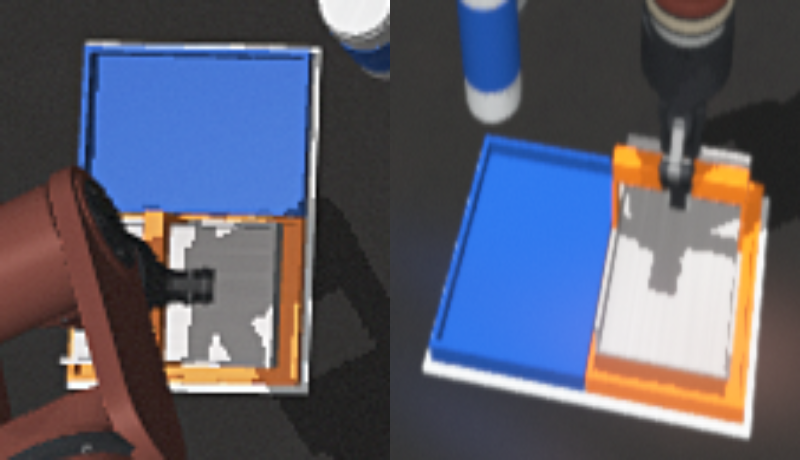

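The tray hangs over the orange bay in both crops: centre near (230,290) in the left one and (670,270) in the right one. A small correction, then down.

>>> send_rows([
  [-0.0015, -0.0008, 0, 0, 0, 0, -1],
  [0, 0, -0.006, 0, 0, 0, -1],
  [0, 0, -0.006, 0, 0, 0, -1],
  [0, 0, -0.005, 0, 0, 0, -1],
  [0, 0, -0.003, 0, 0, 0, -1],
  [0, 0, -0.002, 0, 0, 0, -1],
  [0, 0, -0.002, 0, 0, 0, -1],
  [0, 0, 0, 0, 0, 0, -1],
])

```text
time: 15.0
eef_pos: [472.1, 294.0, 106.6]
tool_rot: [0.015, 1.0, -0.0, -0.0]
wrist_force: [-0.2, 0.6, -3.5]
gripper_width: 0.174
gripper_force: 59.8
```

>>> send_rows([
  [0, 0, -0.002, 0, 0, 0, -1],
  [0, 0, -0.001, 0, 0, 0, -1],
  [0, 0, -0.001, 0, 0, 0, -1],
  [0, 0, -0.001, 0, 0, 0, -1],
  [0, 0, 0, 0, 0, 0, -1],
  [0, 0, 0, 0, 0, 0, -1],
])

```text
time: 15.6
eef_pos: [472.2, 294.1, 101.9]
tool_rot: [0.015, 1.0, -0.0, -0.0]
wrist_force: [1.0, 0.1, -2.7]
gripper_width: 0.178
gripper_force: 59.8
```

>>> send_rows([
  [0, 0, -0.0006, 0, 0, 0, -1],
  [0, 0, -0.0006, 0, 0, 0, -1],
  [0, 0, -0.0006, 0, 0, 0, -1],
  [0, 0, 0, 0, 0, 0, -1],
])

```text
time: 16.0
eef_pos: [472.8, 294.3, 101.5]
tool_rot: [0.015, 1.0, 0.0, 0.0]
wrist_force: [-2.8, -1.8, 4.8]
gripper_width: 0.176
gripper_force: 61.0
```

```bash
python3 chk.py; python3 -c "
from bench import env;print(env.observe()['wrist_force'])"
```

```text
tcp [472.75172712 294.29747678 101.54039517] yaw 88.24576706736144 [1.53079711e-02 9.99882748e-01 1.22673929e-04 3.76688822e-04]
top tray 130 ((467.2181396484375, 298.2952880859375), (168.7042236328125, 132.27381896972656), 87.8856430053711) [29.47243467 41.00767503 45.33951822]
 bar 68 ((474.522705078125, 292.9631042480469), (15.816667556762695, 117.84434509277344), 88.20865631103516) [106.87324603 112.10467576 115.53605987]
side tray 318 ((475.5691833496094, 301.7923889160156), (177.88369750976562, 119.46170043945312), 88.2867431640625) [26.4686668  38.74867443 43.09561649]
 bar 440 ((474.8287353515625, 295.97698974609375), (17.631559371948242, 119.13672637939453), 87.82674407958984) [ 92.30335495 109.20190769 113.90549421]
[-2.99434342 -1.85785719  4.18872499]
```

Contact at the expected height: wall tops at 41 mm, bar top at 112 mm. I release and rise.

>>> send_rows([
  [0, 0, 0, 0, 0, 0, 1],
  [0, 0, 0, 0, 0, 0, 1],
  [0, 0, 0, 0, 0, 0, 1],
  [0, 0, 0, 0, 0, 0, 1],
  [0, 0, 0, 0, 0, 0, 1],
  [0, 0, 0, 0, 0, 0, 1],
  [0, 0, 0, 0, 0, 0, 1],
  [0, 0, 0, 0, 0, 0, 1],
  [0, 0, 0, 0, 0, 0, 1],
  [0, 0, 0.005, 0, 0, 0, 1],
])

```text
time: 17.1
eef_pos: [471.6, 293.7, 104.5]
tool_rot: [0.015, 1.0, -0.0, -0.001]
wrist_force: [0.8, -0.2, -0.2]
gripper_width: 0.998
gripper_force: 0.0
```

>>> send_rows([
  [0, 0, 0.015, 0, 0, 0, 1],
  [0, 0, 0.02, 0, 0, 0, 1],
  [0, 0, 0.03, 0, 0, 0, 1],
  [0, 0, 0.03, 0, 0, 0, 1],
  [0, 0, 0.03, 0, 0, 0, 1],
  [-0.02, 0.02, 0.02, 0, 0, 0, 1],
  [-0.03, 0.03, 0, 0, 0, 0, 1],
  [-0.03, 0.03, 0, 0, 0, 0, 1],
  [-0.03, 0.03, 0, 0, 0, 0, 1],
  [0, 0, 0, 0, 0, 0, 1],
])

```text
time: 18.1
eef_pos: [358.9, 407.1, 251.8]
tool_rot: [0.013, 1.0, 0.001, -0.0]
wrist_force: [0.1, -0.2, -0.7]
gripper_width: 1.0
gripper_force: 0.0
```

Run:
```python
from h import *
e=env.observe(); print(e['eef_pos'],e['wrist_force'])
I=[]
for n in ('top','side'):
    p,d,c=grab(n); P=pts(d,c); hsv=cv2.cvtColor(p,cv2.COLOR_BGR2HSV); X,Y,Z=np.moveaxis(P,-1,0); near=(abs(X-474)<80)&(abs(Y-298)<110)
    o=cv2.inRange(hsv,(8,150,120),(25,255,255))>0
    for nm,w in (('wall',~o&(hsv[...,1]<60)&near&(abs(Z-39)<8)),('bar',o&near&(abs(Z-110)<10)),('rim',o&near&(Z>20)&(Z<31))):
        q=P[w]; print(n,nm,len(q),cv2.minAreaRect(q[:,:2].astype(np.float32)),np.percentile(q[:,2],[5,50,95]).round(1))
    b=P[:, :][(abs(X-565)<105)&(abs(Y+292)<125)&(Z>80)&(Z<97)]; print('bin',cv2.minAreaRect(b[:,:2].astype(np.float32)))
    I.append(cv2.resize(p,(400,300)) if n=='side' else p)
t=I[0]; o=np.zeros((600,800,3),np.uint8)
o[:300,:400]=I[1]; o[:300,400:]=cv2.resize(t,(400,300)); o[300:,:400]=cv2.resize(t[130:226,85:213],(400,300)); o[300:,400:]=cv2.resize(t[135:225,290:410],(400,300))
cv2.imwrite('pics/end.png',o)
```

```text
[358.94293734 407.10059964 251.81013958] [ 0.05288096 -0.23628008 -0.73415453]
top wall 216 ((473.69415283203125, 297.5745544433594), (169.7883758544922, 119.33280181884766), 88.14031982421875) [33.  40.7 44.6]
top bar 230 ((474.2806091308594, 293.4263916015625), (15.621384620666504, 118.16533660888672), 88.21817779541016) [108.  112.1 116.5]
top rim 315 ((472.6497497558594, 297.86260986328125), (193.3651580810547, 140.61453247070312), 88.37806701660156) [21.7 26.2 30. ]
bin ((565.2861328125, -292.31195068359375), (195.1092529296875, 235.19468688964844), 1.2107945680618286)
side wall 348 ((475.5957336425781, 298.66131591796875), (173.10214233398438, 119.72100067138672), 88.27001190185547) [32.  39.9 43.2]
side bar 443 ((474.0411682128906, 296.73602294921875), (18.464828491210938, 117.17204284667969), 87.89706420898438) [101.6 110.7 113.9]
side rim 406 ((473.42291259765625, 299.3905944824219), (194.829833984375, 140.7993927001953), 88.08661651611328) [21.1 25.6 28.6]
bin ((567.0484619140625, -291.42279052734375), (194.16749572753906, 246.19342041015625), 1.3621389865875244)
```

View pics/end.png

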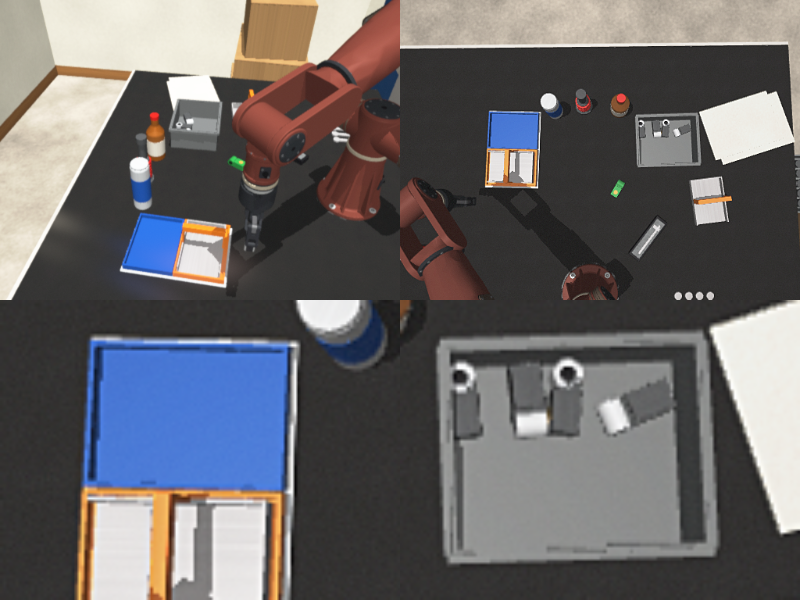

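All four clevis ends are in the bin, at crop pixels (465,400), (530,400), (567,400) and (640,405). The tray sits flat in the orange bay, within about 2 mm of its centre. The bin and bystanders have not moved, so I hand in.

```bash
python3 -c "
from bench import env;print(env.close_job())"
```

```text
the job is handed in; nothing more can be done
None
```

I handed the job in at about 18 s: all four clevis ends are in the bin, the empty tray is home in the orange bay and released, and the bin, spray can, oil bottle and damper look unmoved; the hand-in returned no verdict.

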